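# Turn a carton label-up with a tipping tray and roll it onto the scale

### The arm

A 6-joint arm with a two-finger parallel gripper is mounted at the origin on a cart in front of the work surface, level with it; the furniture and walls round the work are solid. World frame = base frame: x ahead of the robot, y to its left, z up, the work surface at z = 0. Lengths are in mm, angles in rad, forces in N, time in s.
With the tool pointing down it reaches from about 275 to 1000 mm from the base axis. Payload 8.4 kg.
Tool frame: the origin (TCP) lies on the mounting face of the last link; the fingertips stand 173 mm ahead of it and the grasp point (between the pads) lies ahead of it (ctrl.grip_point_offset is the z of the grasp point in the tool frame, in mm); z points along the fingers, y is the line along which they close (so a half turn about z gives the same grasp; the last joint's range is limited). The gripper opens to 85 mm and grips with 20 to 120 N. Pads are 22 mm wide; open, the fingers measure 114 mm over their backs; the gripper's body (76 mm by 85 mm) begins 54 mm behind the grasp point. The pads swing forward as they close: fully open they stand 13 mm farther back than shut.
Start: joints at [1.291, 0.353, 1.633, -0, 1.155, -0.002], TCP at [171.399, 601.042, 404.681] pointing down, gripper open.
Joint ranges: [-2.63, 2.63], [-0.92, 2.1], [0.06, 2.66], [-1.3, 4.44], [0, 2.69], [-3.02, 3.02]. Speed limits (rad/s): [2.22, 2.22, 2.79, 3.14, 3.14, 3.14].

### API

Orientations are given as a unit quaternion [x, y, z, w].
In Python, from bench import monitor, imaging, ctrl gives the robot as it stands. The module is installed in compiled form; this text tells all that it offers.
- The arm moves only by the tool step_arm, never from a script. Its argument "moves" is a list of rows, each an object of numbers: "x", "y", "z": the shift along the tool's x, y, z in mm; "twist": the turn about the tool's z in degrees. A call has 1 to 10 rows; each row is the pose to reach, as a shift and turn from the pose commanded when the call began, along the tool's axes at that moment; what a row does not reach only later rows make up. A row lasts 1/12 s, in which the tool goes at most 41.7 mm and 7.16 degrees, less where a joint would pass 70% of its speed; a pose out of reach is approached as far as the arm can. A call with a gripper value outside its range is refused whole. "hand" is the opening, from 0 (shut) to 1 (fully open), set as the call begins (left out, the last holds). The fingers move at their own pace and stop on an object; "force" is the grip in N (left out, the last holds). Time passes only in rows, so rows that repeat a pose let the fingers close. It gives the time, the measured TCP pose, the force, the opening and the grip force at its end, in the units of the state.
- monitor.read_state(): the state, without advancing time (a new reading comes with each control period).
- imaging.get_image(name): name is "scene" or "top"; returns the picture (400x640x3 uint8, red, green, blue); there is no depth.
- imaging.calibration(name): a dict with "mtx" (3x3 intrinsics, pixels), "k1" (the pictures are not rectified: a ray, as slopes to the right and down, at radius r is drawn at 1 + k1 r^2 times it, then the intrinsics apply), "origin" and "attitude" of the camera in the world. Camera axes: x right, y down, z forward; pixel columns grow to the right and rows downward; lengths in mm; the calibration is good to about 2 mm. A picture is of the moment at which its call begins. calibration takes no time and is no camera call.
- ctrl.job_done(): hands the job in; it is judged then, once.
The state is a dict: "clock": time; "joint_positions": joint angles; "dq": joint speeds; "joint_torque": joint torques, N m; "eef_pos": TCP position; "tcp_rot": TCP orientation; "ft_force": force on the tool from outside, world axes, zero at the start; "moment": the same for the moment, N m; "finger_gap": finger opening in mm; "finger_force": force on a finger pad.
Only numpy, scipy, OpenCV 4.12 (cv2) and the standard library are available. Lean on these libraries where they do the work, as an engineer would, in place of code of your own. Each camera call takes 0.05 s, during which the arm holds its last target. There are 200 camera calls.

### The job

The flat carton lies in the tipping tray with its address label underneath. Swing the tray up and over by its bar handle so that the carton slides down to the toe lip and tumbles label-up onto the rollers, and lower the tray gently until it lies flat again, neither throwing nor dropping it. Then push the carton along the rollers squarely onto the scale plate until it is fully home against the end stop, and leave the other things on the counter where they are.

Things in the scene. Friction and masses are not known exactly. Their poses are not given: they have to be found in the camera images.
- station: Fixed level metal mailing station; position and yaw vary. Origin on the counter under the middle of the tray's hinge line. +x points across, from tray to roller lane and beyond; +y along the lane to the scale; z up. Steel base under all; the low near rail beside the tray tops out 46 mm up, the far fence (inner face x = 124 mm) 78 mm up. Mm below are in its frame.
- lane (a point): Point on the roller tops opposite the tray's middle: station x = 69, y = 0, z = 50 mm; station axes. Nine free rollers, 18 mm thick, axes along x, at y = -93 to 107 every 25 mm, covering x = 12 to 122. The lane end at y = -110 is open. The carton lands close to the far fence, its middle at about x = 80, within 15 mm of y = 0, and stays until pushed; rolling resistance under 2 N.
- tray (a joint): Tilt of the tray (rad) about the hinge line (along station y, x = 0, z = 70 mm): 0 flat on its rests, grows as the free end swings up and over to the lane, 1.57 upright, limit 1.95. 0.3 kg; falls if let go part way. Floor at z = 70, 116 x 134 mm inside, side walls 20, toe lip at the hinge 24 mm high. The carton slides to the lip at 0.3 to 0.9 rad and falls over at about 1.5 to 1.8.
- tray_bar (a point): Middle of the tray's handle, a round steel bar 10 mm thick, 88 mm long along station y, joined to the tray at its ends; nothing below it when flat. It moves with the tray: flat, it is at station x = -162, y = 0, z = 84 mm (162 mm out, 14 mm above the hinge line). Gap between bar and tray edge 40 mm. Axes of the tray: the station's when flat.
- carton: Loose closed cardboard carton 90 x 115 x 40 mm (x, y, z), 0.25 kg more or less. Origin at the centre of its labelled 90 x 115 mm face, own z points from there to the taped face. At the start it lies in the tray, label down (z up), its 115 mm side along the station's y. Turned over, its z points down and the label is on top.
- carton_middle (a point): Centre of the carton, 20 mm inside from each broad face; axes of the carton.
- bay (a point): Middle of the scale plate where a carton fully home stands: station x = 68, y = 182.5, z = 49 mm; station axes. Plate from y = 121 to the end stop's face at y = 240 (stop top 84 mm up). Walls at x = 17.5 and 118.5 (tops 78 mm up, so 10 mm play), flared lead-ins from y = 80. A carton against the stop has its centre at this y, its rear face at y = 125.
- tape_roll: Bystander: roll of tape lying flat, 104 mm across, 25 mm high; origin at the centre of its underside. Leave alone.
- stamp: Bystander: wooden rubber stamp standing on its face, 28 x 58 mm, 73 mm high; origin at the centre of its underside. Leave alone.
- glue: Bystander: glue stick lying on its side, 95 mm long, 28 mm thick; origin at the centre of its underside. Leave alone.

How it is judged (in metres and radians):
On the way, in this order (a step that is already met when the one before it is completed fails the run):
1. the tray is tilted up and the carton has slid down against the toe lip (value of joint tray above 0.6 rad and x of carton_middle in the frame of tray_bar above 0.108 m), for 0.05 s.
2. with the tray tipped over, the carton has tumbled and lies label-up on the rollers (value of joint tray above 1.2 rad and angle between carton's own z axis and vertical above 2.9 rad and x of carton_middle in the frame of station above 0.04 m and z of carton_middle in the frame of station below 0.08 m), for 0.1 s.
3. the tray is lowered flat again and the carton still lies on the rollers, short of the bay (value of joint tray below 0.06 rad and angle between carton's own z axis and vertical above 2.9 rad and y of carton_middle in the frame of station below 0.1 m), for 0.1 s.
At the end, for the whole second after the job is handed in: The carton lies flat, label up, on the scale plate between the bay walls, within 8 mm of the end stop and square to it within 0.12 rad, at rest; the tray lies flat (below 0.06 rad) (angle between carton's own z axis and vertical above 3.05 rad and y of carton_middle in the frame of bay above -0.008 m and z of carton_middle in the frame of bay below 0.025 m and x of carton_middle in the frame of bay between -0.012 and 0.012 m and angle between the y axis of carton and the y axis of station, either way round below 0.12 rad and linear speed of carton below 0.02 m/s and value of joint tray below 0.06 rad); the robot touches nothing.
It fails at once if the tray is thrown up or dropped (faster than 4 rad/s) (velocity of joint tray above 4 rad/s or velocity of joint tray below -4 rad/s).
It fails at once if a bystander is moved more than 30 mm (distance of any of tape_roll, stamp, glue from where it was at the start of the episode above 0.03 m).
It also fails if it takes over 66 s, if anything falls off the work surface, if the arm or the gripper's body presses on something with over 40 N, if the wrist force passes 120 N, or if a joint passes its speed limit or range.

## Working session

There is one attempt and no reset: what is moved stays moved. The work goes in short steps, Python scripts to look and compute and a tool call to move; the robot and the scene stay as the last step left them, time stands still between calls to the robot, and variables do not carry over. Pictures are saved under pics/ and viewed, at most 10 in all, crops included, and the job is handed in when it is done.

Besides the shell and the picture viewer there is one more tool, called after "Call:" by a JSON object that holds its "fn" and its "kwargs", one argument or row to a line. step_arm: Moves the arm, as the interface text tells. Its arguments: {"type":"object","properties":{"moves":{"type":"array","items":{"type":"object","properties":{"x":{"type":"number"},"y":{"type":"number"},"z":{"type":"number"},"twist":{"type":"number"}}}},"hand":{"type":"number"},"force":{"type":"number"}},"required":["moves"]}

```bash
mkdir -p pics
python3 - <<'E'
from bench import monitor, imaging, ctrl
import cv2
for n in("scene","top"):
    im=imaging.get_image(n); cv2.imwrite(f"pics/{n}0.png",im[:,:,::-1]); c=imaging.calibration(n); print(n,c)
print(monitor.read_state(),ctrl.grip_point_offset)
E
```

```text
scene {'mtx': array([[456.85438207,   0.        , 314.11580255],
       [  0.        , 456.85438207, 193.99145576],
       [  0.        ,   0.        ,   1.        ]]), 'k1': 0.021752731474023235, 'origin': array([-349.18638654, -810.64468696,  787.69750722]), 'attitude': array([ 0.79316454, -0.36249758,  0.20760674, -0.44315342])}
top {'mtx': array([[473.2263661 ,   0.        , 314.28278249],
       [  0.        , 473.2263661 , 197.54699164],
       [  0.        ,   0.        ,   1.        ]]), 'k1': 0.011182017038068301, 'origin': array([ 232.67951751,  -61.89262482, 1629.34464918]), 'attitude': array([-0.69964687,  0.70742378, -0.07070832,  0.0710365 ])}
{'clock': 0.1, 'joint_positions': array([ 1.29058669e+00,  3.53557047e-01,  1.63401568e+00, -2.11976075e-05,
        1.15519662e+00, -2.40943011e-03]), 'dq': array([ 0.00089529,  0.00027724, -0.00229921,  0.00059076, -0.00045349,
       -0.00036186]), 'joint_torque': array([-4.00758408e-04, -6.06356335e+01, -3.42817032e+01,  4.75064792e-05,
        4.03513768e-03,  2.77242054e-05]), 'eef_pos': array([171.35554691, 600.84863447, 404.06913893]), 'tcp_rot': array([ 1.38449628e-01,  9.90369302e-01, -5.83847305e-04, -7.32651109e-05]), 'ft_force': array([-0.31446232,  0.2609949 ,  0.63109663]), 'moment': array([-0.07556431, -0.01129718, -0.04188078]), 'finger_force': 0.0, 'finger_gap': 85.39029727092426} 154.70000000000002
```

View pics/scene0.png

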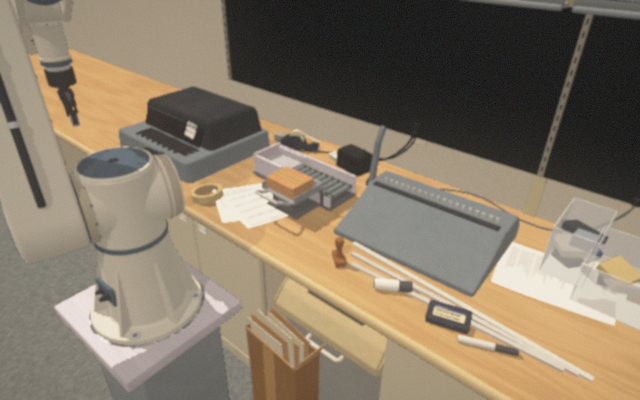

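View pics/top0.png

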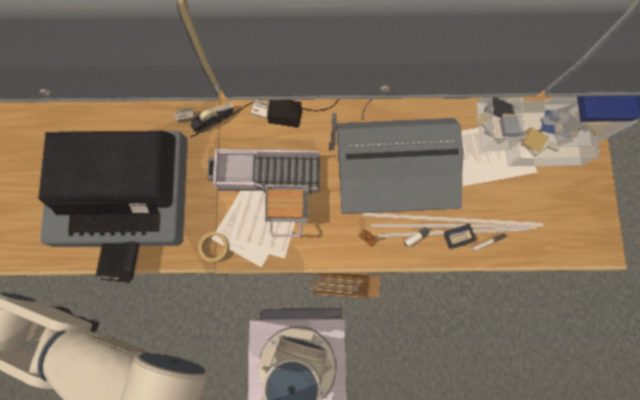

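Run:
```python
import cv2
a=cv2.imread("pics/top0.png")[130:260,190:340]; cv2.imwrite("pics/topc.png",cv2.resize(a,None,fx=4.5,fy=4.5,interpolation=2))
```

```text
(no output)
```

View pics/topc.png

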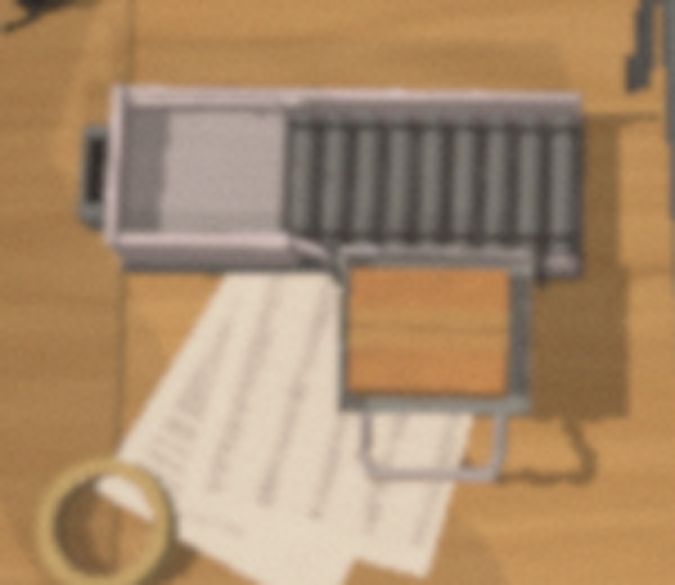

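```bash
cat > h.py <<'E'
import numpy as np,cv2
from scipy.spatial.transform import Rotation as R
from bench import monitor,imaging,ctrl
def ray(n,uv,z):
    c=imaging.calibration(n); A=R.from_quat(c["attitude"]).as_matrix()
    k=np.array([c["k1"],0,0,0,0.])
    p=cv2.undistortPoints(np.array([[uv]],float),c["mtx"],k)[0,0]
    d=A@[p[0],p[1],1]; o=c["origin"]; return o+d*(z-o[2])/d[2]
def proj(n,P):
    c=imaging.calibration(n); A=R.from_quat(c["attitude"]).as_matrix()
    r=cv2.Rodrigues(A.T)[0]; t=-A.T@c["origin"]
    return cv2.projectPoints(np.array([P],float),r,t,c["mtx"],np.array([c["k1"],0,0,0,0.]))[0][0,0]
E
python3 - <<'E'
from h import *
f=lambda u,v:(190+(u+.5)/4.5-.5,130+(v+.5)/4.5-.5)
for nm,u,v,z in [("barL",370,474,84),("barR",494,476,84),("barmid",432,475,84),("fenceL",112,89,78),("fenceR",580,97,78),("c1",348,268,110),("c2",507,268,110),("c3",345,392,110),("c4",507,392,110),("trayNL",341,409,90),("trayNR",530,411,90),("stopface_farcorner",124,108,78),("roll1 L",303,180,50),("roll9 R",563,185,50)]:
    print(nm,ray("top",f(u,v),z).round(1))
E
```

```text
barL [423.6  77.7  84. ]
barR [421.1 -12.7  84. ]
barmid [422.4  32.5  84. ]
fenceL [720.1 276.   78. ]
fenceR [709.8 -79.1  78. ]
c1 [571.8  92.5 110. ]
c2 [570.5 -23.7 110. ]
c3 [480.1  93.8 110. ]
c4 [478.8 -23.2 110. ]
trayNL [470.8  98.7  90. ]
trayNR [467.8 -39.4  90. ]
stopface_farcorner [705.  266.5  78. ]
roll1 L [654.6 133.6  50. ]
roll9 R [648.4 -65.5  50. ]
```

Call:
{"fn": "step_arm", "kwargs": {
  "moves": [
    {"x": -12,"y": -15,"twist": 3},
    {"x": -36,"y": -44,"twist": 8},
    {"x": -62,"y": -75,"twist": 14},
    {"x": -88,"y": -106,"twist": 20},
    {"x": -114,"y": -137,"twist": 26},
    {"x": -140,"y": -168,"twist": 32},
    {"x": -166,"y": -199,"twist": 38},
    {"x": -192,"y": -230,"twist": 44},
    {"x": -218,"y": -261,"twist": 50},
    {"x": -244,"y": -292,"twist": 56}
  ],
  "hand": 0.35,
  "force": 25
}}

```text
schema error: expected keys x, y, z, twist
```

```bash
cat >> h.py <<'E'
TH=-0.029; O=np.array([584.3,27.8,0])
def S(x,y,z): return O+R.from_rotvec([0,0,TH]).apply([x,y,z])   # station -> world
def delta(P,head=TH):
    s=monitor.read_state(); T=R.from_quat(s["tcp_rot"]).as_matrix(); y=T[:,1]
    tw=np.degrees(np.arctan2(y[1],y[0])-head)
    print("t",s["clock"].round(2),"pos",s["eef_pos"].round(1),"F",s["ft_force"].round(1),"M",s["moment"].round(2),"gap",s["finger_gap"].round(1),s["finger_force"],"tool d",(T.T@(np.array(P)-s["eef_pos"])).round(1),"twist",tw.round(2),"tilt",T[:,2].round(3))
E
python3 -c "
from h import *
delta(S(-162,0,320))"
```

```text
Traceback (most recent call last):
  File "h.py", line 18, in delta
    print("t",s["clock"].round(2),"pos",s["eef_pos"].round(1),"F",s["ft_force"].round(1),"M",s["moment"].round(2),"gap",s["finger_gap"].round(1),s["finger_force"],"tool d",(T.T@(np.array(P)-s["eef_pos"])).round(1),"twist",tw.round(2),"tilt",T[:,2].round(3))
              ^^^^^^^^^^^^^^^^
AttributeError: 'float' object has no attribute 'round'
```

Call:
{"fn": "step_arm", "kwargs": {
  "moves": [
    {"x": -12,"y": -15,"z": 0,"twist": 3},
    {"x": -36,"y": -44,"z": 0,"twist": 8},
    {"x": -62,"y": -75,"z": 0,"twist": 14},
    {"x": -88,"y": -106,"z": 0,"twist": 20},
    {"x": -114,"y": -137,"z": 0,"twist": 26},
    {"x": -140,"y": -168,"z": 0,"twist": 32},
    {"x": -166,"y": -199,"z": 0,"twist": 38},
    {"x": -192,"y": -230,"z": 0,"twist": 44},
    {"x": -218,"y": -261,"z": 0,"twist": 50},
    {"x": -244,"y": -292,"z": 0,"twist": 56}
  ],
  "hand": 0.35,
  "force": 25
}}

```text
clock: 0.93
eef_pos: [326.1, 251.5, 404.6]
tcp_rot: [0.589, 0.808, 0.0, 0.0]
ft_force: [1.2, -0.1, 0.4]
finger_gap: 29.8
finger_force: 0.0
```

```bash
sed -i 's/s\["clock"\].round(2)/round(s["clock"],2)/; s/s\["finger_gap"\].round(1)/round(s["finger_gap"],1)/' h.py
python3 -c "
from h import *
delta(S(-162,0,320))"
```

```text
t 0.93 pos [326.1 251.5 404.6] F [ 1.2 -0.1  0.4] M [ 0.03 -0.   -0.04] gap 29.8 0.0 tool d [-237.9   24.7   84.6] twist 19.48 tilt [ 0.  0. -1.]
```

Call:
{"fn": "step_arm", "kwargs": {
  "moves": [
    {"x": -30,"y": 3,"z": 4,"twist": 3},
    {"x": -64,"y": 6,"z": 12,"twist": 7},
    {"x": -98,"y": 10,"z": 24,"twist": 11},
    {"x": -132,"y": 14,"z": 36,"twist": 15},
    {"x": -166,"y": 17,"z": 50,"twist": 18},
    {"x": -200,"y": 21,"z": 64,"twist": 19.5},
    {"x": -225,"y": 24,"z": 76,"twist": 19.5},
    {"x": -237,"y": 25,"z": 84,"twist": 19.5},
    {"x": -239,"y": 25,"z": 84.5,"twist": 19.5},
    {"x": -239,"y": 25,"z": 84.5,"twist": 19.5}
  ]
}}

```text
clock: 1.77
eef_pos: [423.7, 33.4, 319.7]
tcp_rot: [0.716, 0.698, -0.001, -0.001]
ft_force: [0.2, -0.0, 0.5]
finger_gap: 29.8
finger_force: 0.0
```

```bash
python3 -c "
from h import *
delta(S(-162,0,239))
a=imaging.get_image('top')[130:260,190:340,::-1]; b=imaging.get_image('scene')[130:260,190:400,::-1]
f=lambda a:cv2.resize(a,None,fx=3.8,fy=3.8,interpolation=2)
cv2.imwrite('pics/c1.png',f(b)); cv2.imwrite('pics/c1t.png',f(a))
for y in(-44,44): print(proj('scene',S(-162,y,84)))"
```

```text
t 1.77 pos [423.7  33.4 319.7] F [ 0.2 -0.   0.5] M [-0.01 -0.05  0.04] gap 29.8 0.0 tool d [-0.9 -1.2 80.7] twist 0.14 tilt [-0.002 -0.    -1.   ]
[275.4423     202.41980153]
[254.97877717 191.59037114]
```

View pics/c1.png

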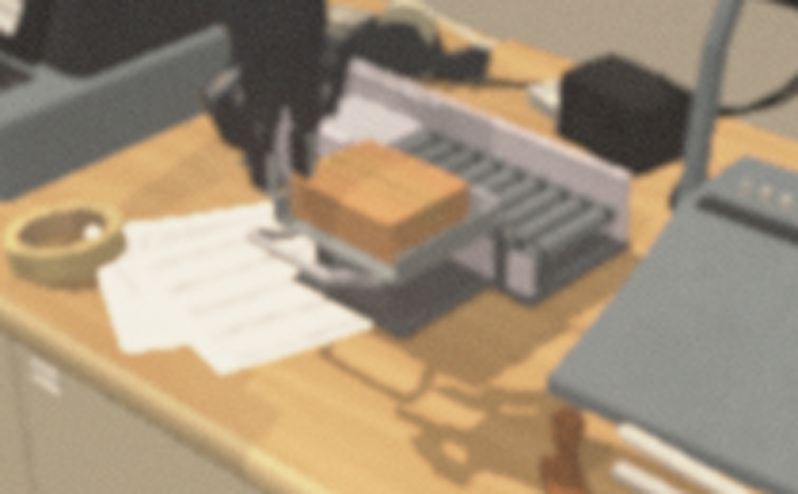

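The scene crop shows the bar from about (250,235) to (330,278), where predicted, with the gripper above it. Descending.

Call:
{"fn": "step_arm", "kwargs": {
  "moves": [
    {"x": -1,"y": -1,"z": 10,"twist": 0},
    {"x": -1,"y": -1,"z": 24,"twist": 0},
    {"x": -1,"y": -1,"z": 38,"twist": 0},
    {"x": -1,"y": -1,"z": 52,"twist": 0},
    {"x": -1,"y": -1,"z": 64,"twist": 0},
    {"x": -1,"y": -1,"z": 73,"twist": 0},
    {"x": -1,"y": -1,"z": 79,"twist": 0},
    {"x": -1,"y": -1,"z": 81,"twist": 0},
    {"x": -1,"y": -1,"z": 81,"twist": 0}
  ]
}}

```text
clock: 2.62
eef_pos: [422.9, 33.3, 239.2]
tcp_rot: [0.716, 0.699, -0.0, -0.0]
ft_force: [-0.3, 0.6, 0.6]
finger_gap: 30.1
finger_force: 0.0
```

Call:
{"fn": "step_arm", "kwargs": {
  "moves": [
    {"x": 0,"y": 0,"z": 0,"twist": 0},
    {"x": 0,"y": 0,"z": 0,"twist": 0},
    {"x": 0,"y": 0,"z": 0,"twist": 0},
    {"x": 0,"y": 0,"z": 0,"twist": 0},
    {"x": 0,"y": 0,"z": 0,"twist": 0},
    {"x": 0,"y": 0,"z": 0,"twist": 0}
  ],
  "hand": 0,
  "force": 25
}}

```text
clock: 3.12
eef_pos: [422.5, 33.0, 239.6]
tcp_rot: [0.716, 0.698, -0.0, -0.0]
ft_force: [-4.4, 1.8, 6.7]
finger_gap: 8.9
finger_force: 24.7
```

```bash
python3 -c "
from h import *
delta(S(-162,0,239))
for t in np.arange(0,1.91,.07): 
  c,s=np.cos(t),np.sin(t); print(round(t,2),'y',round(-162*c+14*s+162,1),'z',round(-(162*s+14*c-14),1))"
```

```text
t 3.12 pos [422.5  33.  239.6] F [-4.4  1.8  6.7] M [0.38 0.65 0.02] gap 8.9 24.74794775247574 tool d [-0.5 -0.2  0.6] twist 0.23 tilt [-0.001  0.    -1.   ]
0.0 y 0.0 z -0.0
0.07 y 1.4 z -11.3
0.14 y 3.5 z -22.5
0.21 y 6.5 z -33.5
0.28 y 10.2 z -44.2
0.35 y 14.6 z -54.7
0.42 y 19.8 z -64.8
0.49 y 25.7 z -74.6
0.56 y 32.2 z -83.9
0.63 y 39.3 z -92.8
0.7 y 47.1 z -101.1
0.77 y 55.4 z -108.8
0.84 y 64.3 z -116.0
0.91 y 73.6 z -122.5
0.98 y 83.4 z -128.3
1.05 y 93.5 z -133.5
1.12 y 104.0 z -137.9
1.19 y 114.8 z -141.6
1.26 y 125.8 z -144.5
1.33 y 137.0 z -146.7
1.4 y 148.3 z -148.0
1.47 y 159.6 z -148.6
1.54 y 171.0 z -148.4
1.61 y 182.3 z -147.3
1.68 y 193.6 z -145.5
1.75 y 204.7 z -142.9
1.82 y 215.5 z -139.5
1.89 y 226.1 z -135.4
```

Call:
{"fn": "step_arm", "kwargs": {
  "moves": [
    {"x": 0,"y": 0.5,"z": -5,"twist": 0},
    {"x": 0,"y": 2,"z": -14,"twist": 0},
    {"x": 0,"y": 5,"z": -28,"twist": 0},
    {"x": 0,"y": 10.2,"z": -44.2,"twist": 0},
    {"x": 0,"y": 14.6,"z": -54.7,"twist": 0},
    {"x": 0,"y": 19.8,"z": -64.8,"twist": 0},
    {"x": 0,"y": 25.7,"z": -74.6,"twist": 0},
    {"x": 0,"y": 32.2,"z": -83.9,"twist": 0},
    {"x": 0,"y": 39.3,"z": -92.8,"twist": 0},
    {"x": 0,"y": 47.1,"z": -101.1,"twist": 0}
  ]
}}

```text
clock: 3.95
eef_pos: [468.0, 31.8, 341.1]
tcp_rot: [0.716, 0.698, -0.002, -0.002]
ft_force: [-13.4, 2.5, 8.7]
finger_gap: 8.7
finger_force: 25.0
```

```bash
python3 -c "
from h import *
delta(S(-162,0,239))
b=imaging.get_image('scene')[110:260,190:400,::-1]
cv2.imwrite('pics/c2.png',cv2.resize(b,None,fx=3.8,fy=3.8,interpolation=2))"
```

```text
t 3.95 pos [468.   31.8 341.1] F [-13.4   2.5   8.7] M [ 0.41  2.24 -0.01] gap 8.7 24.983400106430054 tool d [ -0.4 -45.  102.4] twist 0.23 tilt [-0.006  0.    -1.   ]
```

View pics/c2.png

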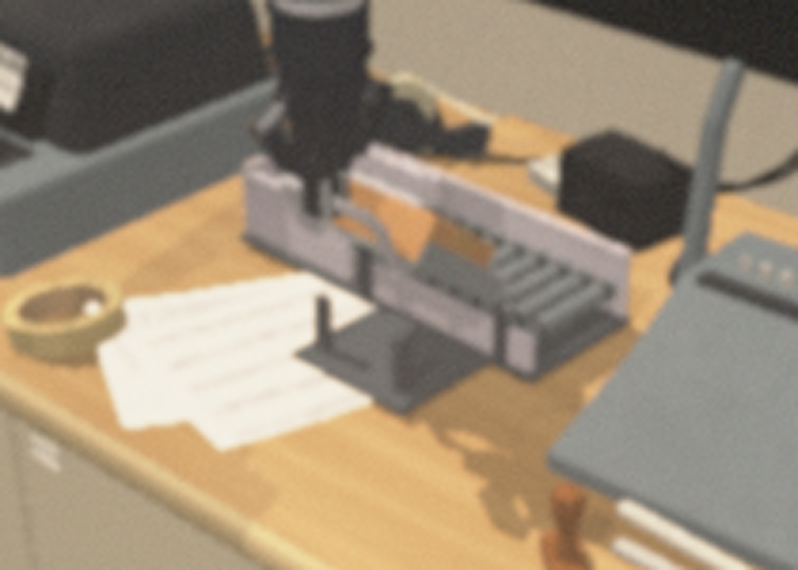

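The tray is tilted about 0.7 rad in the bar grip; the carton (around (420,225)) is sliding toward the lip.

Call:
{"fn": "step_arm", "kwargs": {
  "moves": [
    {"x": 0,"y": 4,"z": -4,"twist": 0},
    {"x": 0,"y": 10,"z": -9,"twist": 0},
    {"x": 0,"y": 17.2,"z": -14.9,"twist": 0},
    {"x": 0,"y": 26.5,"z": -21.4,"twist": 0},
    {"x": 0,"y": 36.3,"z": -27.2,"twist": 0},
    {"x": 0,"y": 36.3,"z": -27.2,"twist": 0},
    {"x": 0,"y": 36.3,"z": -27.2,"twist": 0},
    {"x": 0,"y": 36.3,"z": -27.2,"twist": 0},
    {"x": 0,"y": 36.3,"z": -27.2,"twist": 0},
    {"x": 0,"y": 36.3,"z": -27.2,"twist": 0}
  ]
}}

```text
clock: 4.83
eef_pos: [505.7, 30.8, 369.6]
tcp_rot: [0.716, 0.698, -0.0, -0.0]
ft_force: [-9.4, 0.4, 15.6]
finger_gap: 8.8
finger_force: 26.7
```

```bash
python3 -c "
from h import *
delta(S(-162,0,239))
for t in np.r_[np.arange(.98,1.48,.07),np.arange(1.47,1.9,.04)]: 
  c,s=np.cos(t),np.sin(t); print(round(t,2),'y',round(-162*c+14*s+162-83.4,1),'z',round(-(162*s+14*c-14)+128.3,1))"
```

```text
t 4.83 pos [505.7  30.8 369.6] F [-9.4  0.4 15.6] M [0.18 1.57 0.04] gap 8.8 26.663744151592255 tool d [ -0.4 -83.2 130.7] twist 0.24 tilt [-0.001  0.    -1.   ]
0.98 y -0.0 z -0.0
1.05 y 10.1 z -5.2
1.12 y 20.6 z -9.6
1.19 y 31.4 z -13.3
1.26 y 42.4 z -16.2
1.33 y 53.6 z -18.4
1.4 y 64.9 z -19.7
1.47 y 76.2 z -20.3
1.47 y 76.2 z -20.3
1.51 y 82.7 z -20.3
1.55 y 89.2 z -20.0
1.59 y 95.7 z -19.4
1.63 y 102.2 z -18.6
1.67 y 108.6 z -17.5
1.71 y 114.9 z -16.2
1.75 y 121.3 z -14.6
1.79 y 127.5 z -12.8
1.83 y 133.7 z -10.7
1.87 y 139.7 z -8.4
```

Call:
{"fn": "step_arm", "kwargs": {
  "moves": [
    {"x": 0,"y": 5,"z": -2.7,"twist": 0},
    {"x": 0,"y": 12,"z": -6,"twist": 0},
    {"x": 0,"y": 20.6,"z": -9.6,"twist": 0},
    {"x": 0,"y": 31.4,"z": -13.3,"twist": 0},
    {"x": 0,"y": 42.4,"z": -16.2,"twist": 0},
    {"x": 0,"y": 53.6,"z": -18.4,"twist": 0},
    {"x": 0,"y": 61,"z": -19.3,"twist": 0},
    {"x": 0,"y": 67,"z": -19.9,"twist": 0},
    {"x": 0,"y": 72,"z": -20.1,"twist": 0},
    {"x": 0,"y": 76.2,"z": -20.3,"twist": 0}
  ]
}}

```text
clock: 5.67
eef_pos: [583.1, 28.8, 389.0]
tcp_rot: [0.716, 0.698, 0.001, 0.001]
ft_force: [0.0, -0.5, -1.7]
finger_gap: 9.0
finger_force: 25.5
```

Call:
{"fn": "step_arm", "kwargs": {
  "moves": [
    {"x": 0,"y": 3,"z": 0,"twist": 0},
    {"x": 0,"y": 6.5,"z": 0,"twist": 0},
    {"x": 0,"y": 10,"z": 0.2,"twist": 0},
    {"x": 0,"y": 13,"z": 0.3,"twist": 0},
    {"x": 0,"y": 16.5,"z": 0.6,"twist": 0},
    {"x": 0,"y": 19.5,"z": 0.9,"twist": 0},
    {"x": 0,"y": 23,"z": 1.3,"twist": 0},
    {"x": 0,"y": 26,"z": 1.7,"twist": 0},
    {"x": 0,"y": 29,"z": 2.2,"twist": 0},
    {"x": 0,"y": 32.4,"z": 2.8,"twist": 0}
  ]
}}

```text
clock: 6.5
eef_pos: [615.1, 28.0, 385.0]
tcp_rot: [0.716, 0.698, -0.0, 0.0]
ft_force: [0.1, -1.9, 3.5]
finger_gap: 8.8
finger_force: 26.9
```

Call:
{"fn": "step_arm", "kwargs": {
  "moves": [
    {"x": 0,"y": 3,"z": 0.6,"twist": 0},
    {"x": 0,"y": 6.3,"z": 1.3,"twist": 0},
    {"x": 0,"y": 9.5,"z": 2.1,"twist": 0},
    {"x": 0,"y": 12.7,"z": 2.9,"twist": 0},
    {"x": 0,"y": 16,"z": 3.8,"twist": 0},
    {"x": 0,"y": 18.9,"z": 4.7,"twist": 0},
    {"x": 0,"y": 22,"z": 5.8,"twist": 0},
    {"x": 0,"y": 25.1,"z": 6.8,"twist": 0},
    {"x": 0,"y": 25.1,"z": 6.8,"twist": 0},
    {"x": 0,"y": 25.1,"z": 6.8,"twist": 0}
  ]
}}

```text
clock: 7.33
eef_pos: [640.0, 27.5, 377.7]
tcp_rot: [0.716, 0.698, -0.0, -0.0]
ft_force: [-0.2, -3.4, -0.7]
finger_gap: 9.2
finger_force: 26.7
```

```bash
python3 -c "
from h import *
delta(S(-162,0,239))
b=imaging.get_image('scene')[90:240,190:400,::-1]
cv2.imwrite('pics/c3.png',cv2.resize(b,None,fx=3.8,fy=3.8,interpolation=2))"
```

```text
t 7.33 pos [640.   27.5 377.7] F [-0.2 -3.4 -0.7] M [-0.62  0.14 -0.  ] gap 9.2 26.665553748607635 tool d [  -0.3 -217.6  138.9] twist 0.25 tilt [-0.001 -0.    -1.   ]
```

View pics/c3.png

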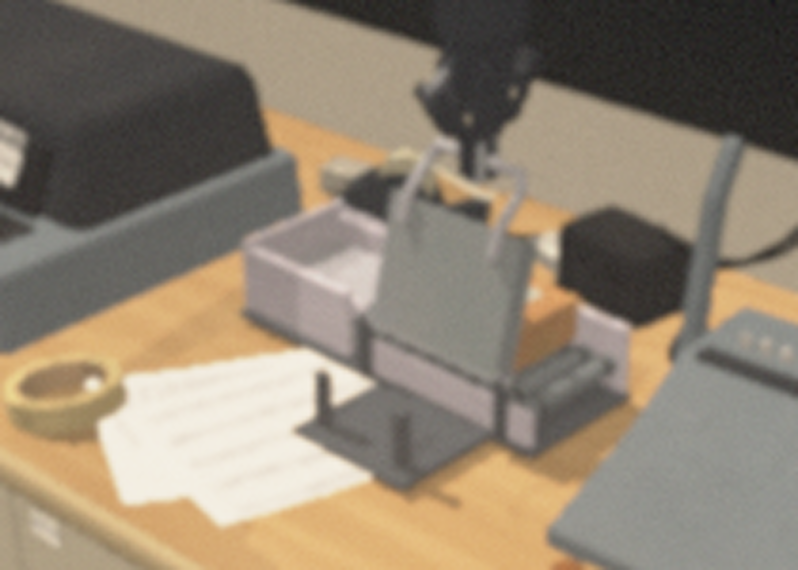

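The carton lies behind the tipped tray on the rollers, flat, with the white label visible on top near (537,293). Lowering the tray back along the arc.

```bash
python3 -c "
import numpy as np
f=lambda t:np.array([-162*np.cos(t)+14*np.sin(t),-(162*np.sin(t)+14*np.cos(t))])
T=[1.83]+list(1.83-np.cumsum([.03,.05]+[.07]*24))[:26]
for k in range(3):
  seg=T[k*10:k*10+11]; print([(round(t,2),*(f(t)-f(seg[0])).round(1)) for t in seg[1:]])"
```

```text
[(np.float64(1.8), np.float64(-4.6), np.float64(-1.6)), (np.float64(1.75), np.float64(-12.4), np.float64(-3.9)), (np.float64(1.68), np.float64(-23.5), np.float64(-6.5)), (np.float64(1.61), np.float64(-34.7), np.float64(-8.3)), (np.float64(1.54), np.float64(-46.0), np.float64(-9.4)), (np.float64(1.47), np.float64(-57.4), np.float64(-9.6)), (np.float64(1.4), np.float64(-68.8), np.float64(-9.0)), (np.float64(1.33), np.float64(-80.1), np.float64(-7.7)), (np.float64(1.26), np.float64(-91.3), np.float64(-5.5)), (np.float64(1.19), np.float64(-102.3), np.float64(-2.6))]
[(np.float64(1.12), np.float64(-10.8), np.float64(3.7)), (np.float64(1.05), np.float64(-21.3), np.float64(8.1)), (np.float64(0.98), np.float64(-31.4), np.float64(13.3)), (np.float64(0.91), np.float64(-41.2), np.float64(19.1)), (np.float64(0.84), np.float64(-50.5), np.float64(25.6)), (np.float64(0.77), np.float64(-59.3), np.float64(32.8)), (np.float64(0.7), np.float64(-67.7), np.float64(40.5)), (np.float64(0.63), np.float64(-75.4), np.float64(48.8)), (np.float64(0.56), np.float64(-82.6), np.float64(57.7)), (np.float64(0.49), np.float64(-89.1), np.float64(67.0))]
[(np.float64(0.42), np.float64(-5.9), np.float64(9.8)), (np.float64(0.35), np.float64(-11.0), np.float64(19.9)), (np.float64(0.28), np.float64(-15.5), np.float64(30.4)), (np.float64(0.21), np.float64(-19.2), np.float64(41.1)), (np.float64(0.14), np.float64(-22.1), np.float64(52.1)), (np.float64(0.07), np.float64(-24.3), np.float64(63.3))]
```

Call:
{"fn": "step_arm", "kwargs": {
  "moves": [
    {"x": 0,"y": -4.6,"z": -1.6,"twist": 0},
    {"x": 0,"y": -12.4,"z": -3.9,"twist": 0},
    {"x": 0,"y": -23.5,"z": -6.5,"twist": 0},
    {"x": 0,"y": -34.7,"z": -8.3,"twist": 0},
    {"x": 0,"y": -46,"z": -9.4,"twist": 0},
    {"x": 0,"y": -57.4,"z": -9.6,"twist": 0},
    {"x": 0,"y": -68.8,"z": -9,"twist": 0},
    {"x": 0,"y": -80.1,"z": -7.7,"twist": 0},
    {"x": 0,"y": -91.3,"z": -5.5,"twist": 0},
    {"x": 0,"y": -102.3,"z": -2.6,"twist": 0}
  ]
}}

```text
clock: 8.22
eef_pos: [536.5, 30.3, 381.3]
tcp_rot: [0.716, 0.698, 0.001, 0.0]
ft_force: [2.9, -2.6, -6.6]
finger_gap: 8.8
finger_force: 25.7
```

Call:
{"fn": "step_arm", "kwargs": {
  "moves": [
    {"x": 0,"y": -10.8,"z": 3.7,"twist": 0},
    {"x": 0,"y": -21.3,"z": 8.1,"twist": 0},
    {"x": 0,"y": -31.4,"z": 13.3,"twist": 0},
    {"x": 0,"y": -41.2,"z": 19.1,"twist": 0},
    {"x": 0,"y": -50.5,"z": 25.6,"twist": 0},
    {"x": 0,"y": -59.3,"z": 32.8,"twist": 0},
    {"x": 0,"y": -67.7,"z": 40.5,"twist": 0},
    {"x": 0,"y": -75.4,"z": 48.8,"twist": 0},
    {"x": 0,"y": -82.6,"z": 57.7,"twist": 0},
    {"x": 0,"y": -89.1,"z": 67,"twist": 0}
  ]
}}

```text
clock: 9.05
eef_pos: [447.7, 32.6, 312.9]
tcp_rot: [0.716, 0.698, 0.0, -0.0]
ft_force: [2.6, 2.9, -1.6]
finger_gap: 9.1
finger_force: 26.6
```

Call:
{"fn": "step_arm", "kwargs": {
  "moves": [
    {"x": 0,"y": -5.9,"z": 9.8,"twist": 0},
    {"x": 0,"y": -11,"z": 19.9,"twist": 0},
    {"x": 0,"y": -15.5,"z": 30.4,"twist": 0},
    {"x": 0,"y": -19.2,"z": 41.1,"twist": 0},
    {"x": 0,"y": -22.1,"z": 52.1,"twist": 0},
    {"x": 0,"y": -24,"z": 61,"twist": 0},
    {"x": 0,"y": -25,"z": 68,"twist": 0},
    {"x": 0,"y": -25.6,"z": 73,"twist": 0},
    {"x": 0,"y": -25.7,"z": 74.5,"twist": 0},
    {"x": 0,"y": -25.7,"z": 74.5,"twist": 0}
  ]
}}

```text
clock: 9.88
eef_pos: [422.7, 33.0, 239.2]
tcp_rot: [0.716, 0.698, -0.001, -0.001]
ft_force: [-1.3, 5.0, 3.5]
finger_gap: 8.8
finger_force: 26.8
```

```bash
python3 -c "
from h import *
delta(S(-162,0,239))"
```

```text
t 9.88 pos [422.7  33.  239.2] F [-1.3  5.   3.5] M [ 0.61  0.32 -0.02] gap 8.8 26.781582534313202 tool d [-0.5 -0.3  0.2] twist 0.24 tilt [-0.002  0.    -1.   ]
```

Call:
{"fn": "step_arm", "kwargs": {
  "moves": [
    {"x": 0,"y": 0,"z": 0,"twist": 0},
    {"x": 0,"y": 0,"z": 0,"twist": 0},
    {"x": 0,"y": 0,"z": 0,"twist": 0},
    {"x": 0,"y": 0,"z": -5,"twist": 0},
    {"x": 0,"y": 0,"z": -20,"twist": 0},
    {"x": 0,"y": 0,"z": -45,"twist": 0},
    {"x": 0,"y": 0,"z": -75,"twist": 0},
    {"x": 0,"y": 0,"z": -105,"twist": 0},
    {"x": 0,"y": 0,"z": -120,"twist": 0},
    {"x": 0,"y": 0,"z": -120,"twist": 0}
  ],
  "hand": 0.35
}}

```text
clock: 10.72
eef_pos: [424.0, 32.9, 363.0]
tcp_rot: [0.716, 0.698, 0.002, 0.002]
ft_force: [0.6, 0.4, 0.0]
finger_gap: 29.9
finger_force: 0.0
```

```bash
python3 -c "
from h import *
delta(S(76,-105,330))
a=imaging.get_image('top')[130:260,190:340,::-1]
cv2.imwrite('pics/c4.png',cv2.resize(a,None,fx=4.5,fy=4.5,interpolation=2))"
```

```text
t 10.72 pos [424.   32.9 363. ] F [0.6 0.4 0. ] M [ 0.   -0.05 -0.05] gap 29.9 0.0 tool d [-106.5  235.7   34.4] twist 0.25 tilt [ 0.006  0.    -1.   ]
```

View pics/c4.png

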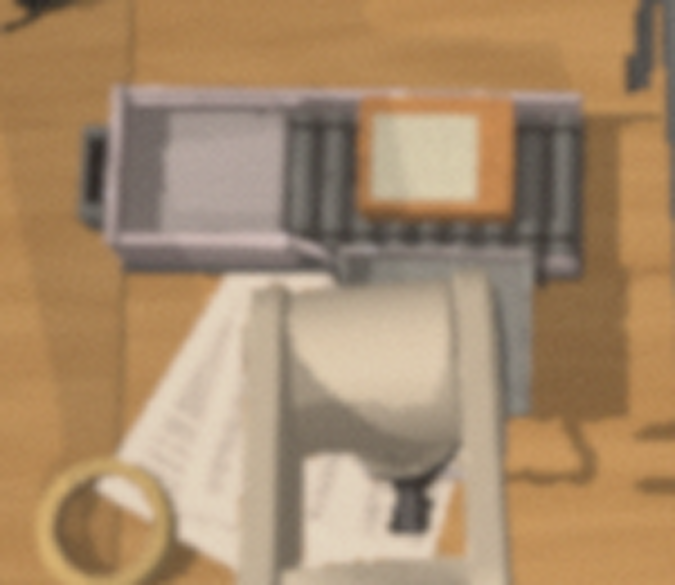

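The carton lies label-up on the rollers against the far fence, square; its rear edge is at column 515 (crop), about station y = -56. Tray is flat. Moving behind it.

Call:
{"fn": "step_arm", "kwargs": {
  "moves": [
    {"x": -5,"y": 12,"z": 0,"twist": 0},
    {"x": -15,"y": 38,"z": 0,"twist": 0},
    {"x": -29,"y": 68,"z": 0,"twist": 0},
    {"x": -43,"y": 98,"z": 0,"twist": 0},
    {"x": -57,"y": 128,"z": 5,"twist": 0},
    {"x": -71,"y": 158,"z": 10,"twist": 0},
    {"x": -85,"y": 188,"z": 15,"twist": 0},
    {"x": -98,"y": 215,"z": 20,"twist": 0},
    {"x": -105,"y": 231,"z": 28,"twist": 0},
    {"x": -106.5,"y": 233.5,"z": 34,"twist": 0}
  ],
  "hand": 0.58
}}

```text
clock: 11.6
eef_pos: [656.2, -81.3, 322.2]
tcp_rot: [0.716, 0.698, -0.0, -0.0]
ft_force: [0.0, 0.6, 0.0]
finger_gap: 49.9
finger_force: 0.0
```

```bash
python3 -c "
from h import *
delta(S(74,-105,230))
f=lambda u,v:(190+(u+.5)/4.5-.5,130+(v+.5)/4.5-.5)
q=[ray('top',f(*p),90) for p in [(360,98),(515,98),(515,216),(360,214)]]
print([R.from_rotvec([0,0,-TH]).apply(p-O).round(1) for p in q])
for P in [(35,-92,62),(113,-92,62)]: print(proj('top',S(*P)))"
```

```text
t 11.6 pos [656.2 -81.3 322.2] F [0.  0.6 0. ] M [0.02 0.04 0.  ] gap 49.9 0.0 tool d [ 2.  -0.9 92.2] twist 0.18 tilt [-0.001 -0.    -1.   ]
[array([121.1,  62.4,  90. ]), array([123.2, -54.3,  90. ]), array([ 31.8, -56.3,  90. ]), array([31.3, 59.1, 90. ])]
[314.73810442 178.86860673]
[315.14426347 156.82978031]
```

Call:
{"fn": "step_arm", "kwargs": {
  "moves": [
    {"x": 1,"y": -1,"z": 12,"twist": 0},
    {"x": 1,"y": -1,"z": 30,"twist": 0},
    {"x": 1,"y": -1,"z": 50,"twist": 0},
    {"x": 1,"y": -1,"z": 68,"twist": 0},
    {"x": 1,"y": -1,"z": 80,"twist": 0},
    {"x": 1,"y": -1,"z": 88,"twist": 0},
    {"x": 1,"y": -1,"z": 92,"twist": 0},
    {"x": 1,"y": -1,"z": 92,"twist": 0}
  ]
}}

```text
clock: 12.27
eef_pos: [652.2, -78.1, 232.4]
tcp_rot: [0.716, 0.698, -0.0, -0.001]
ft_force: [0.4, 0.1, 0.1]
finger_gap: 49.3
finger_force: 0.0
```

Call:
{"fn": "step_arm", "kwargs": {
  "moves": [
    {"x": 4,"y": 0,"z": 0,"twist": 0},
    {"x": 12,"y": 0,"z": 0,"twist": 0},
    {"x": 20,"y": 0,"z": 0,"twist": 0},
    {"x": 27,"y": 0,"z": 0,"twist": 0},
    {"x": 34,"y": 0,"z": 0,"twist": 0},
    {"x": 40,"y": 0,"z": 0,"twist": 0},
    {"x": 46,"y": 0,"z": 0,"twist": 0},
    {"x": 52,"y": 0,"z": 0,"twist": 0},
    {"x": 58,"y": 0,"z": 0,"twist": 0},
    {"x": 64,"y": 0,"z": 0,"twist": 0}
  ]
}}

```text
clock: 13.1
eef_pos: [654.4, -13.8, 233.4]
tcp_rot: [0.716, 0.698, 0.0, 0.0]
ft_force: [0.2, -1.5, 0.4]
finger_gap: 49.3
finger_force: 0.5
```

Call:
{"fn": "step_arm", "kwargs": {
  "moves": [
    {"x": 6,"y": -1,"z": 0,"twist": 0},
    {"x": 12,"y": -2,"z": 0,"twist": 0},
    {"x": 18,"y": -3,"z": 0,"twist": 0},
    {"x": 24,"y": -4,"z": 0,"twist": 0},
    {"x": 30,"y": -5,"z": 0,"twist": 0},
    {"x": 36,"y": -5,"z": 0,"twist": 0},
    {"x": 42,"y": -5,"z": 0,"twist": 0},
    {"x": 48,"y": -5,"z": 0,"twist": 0},
    {"x": 54,"y": -5,"z": 0,"twist": 0},
    {"x": 60,"y": -5,"z": 0,"twist": 0}
  ]
}}

```text
clock: 13.93
eef_pos: [650.4, 46.3, 233.1]
tcp_rot: [0.716, 0.698, -0.0, -0.0]
ft_force: [-2.0, -3.2, 0.6]
finger_gap: 49.7
finger_force: 1.6
```

```bash
python3 -c "
from h import *
delta(S(68,114,230))
a=imaging.get_image('top')[130:260,190:340,::-1]
cv2.imwrite('pics/c5.png',cv2.resize(a,None,fx=4.5,fy=4.5,interpolation=2))"
```

```text
t 13.93 pos [650.4  46.3 233.1] F [-2.  -3.2  0.6] M [-0.47  0.38  0.06] gap 49.7 1.5914447978138924 tool d [93.6  2.8  3.1] twist 0.25 tilt [-0.001 -0.    -1.   ]
```

View pics/c5.png

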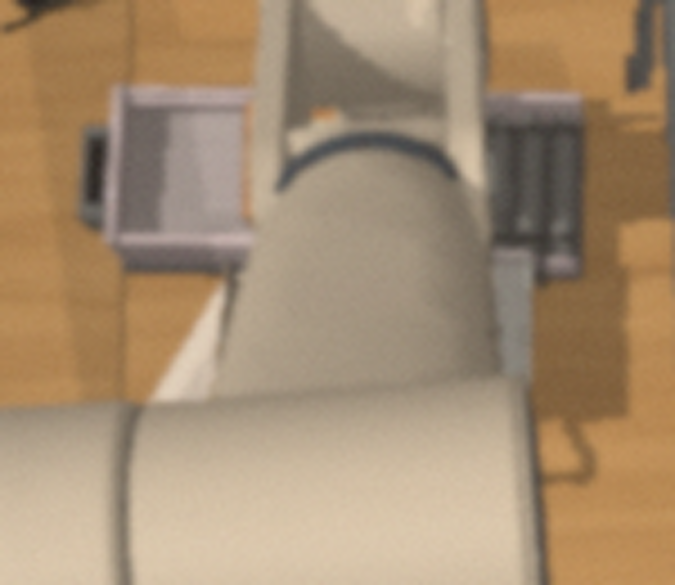

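The carton's front edge (column 246) is square and inside the bay lead-in, with contact forces only about 3 N. Continuing.

Call:
{"fn": "step_arm", "kwargs": {
  "moves": [
    {"x": 6,"y": 1,"z": 0,"twist": 0},
    {"x": 13,"y": 2,"z": 0,"twist": 0},
    {"x": 20,"y": 2,"z": 0,"twist": 0},
    {"x": 27,"y": 2,"z": 0,"twist": 0},
    {"x": 34,"y": 2,"z": 0,"twist": 0},
    {"x": 41,"y": 2,"z": 0,"twist": 0},
    {"x": 48,"y": 2,"z": 0,"twist": 0},
    {"x": 55,"y": 2,"z": 0,"twist": 0},
    {"x": 62,"y": 2,"z": 0,"twist": 0},
    {"x": 68,"y": 2,"z": 0,"twist": 0}
  ]
}}

```text
clock: 14.82
eef_pos: [654.5, 114.6, 233.3]
tcp_rot: [0.716, 0.698, 0.0, 0.0]
ft_force: [-0.9, -0.9, -0.7]
finger_gap: 49.2
finger_force: 0.8
```

Call:
{"fn": "step_arm", "kwargs": {
  "moves": [
    {"x": 5,"y": 0,"z": 0,"twist": 0},
    {"x": 10,"y": 0,"z": 0,"twist": 0},
    {"x": 14,"y": 0,"z": 0,"twist": 0},
    {"x": 18,"y": 0,"z": 0,"twist": 0},
    {"x": 20,"y": 0,"z": 0,"twist": 0},
    {"x": 21,"y": 0,"z": 0,"twist": 0}
  ]
}}

```text
clock: 15.32
eef_pos: [655.1, 135.0, 233.4]
tcp_rot: [0.716, 0.698, 0.0, 0.0]
ft_force: [-0.1, -1.0, -0.3]
finger_gap: 49.4
finger_force: 0.8
```

```bash
python3 -c "
from h import *
delta(S(68,114,230))"
```

```text
t 15.32 pos [655.1 135.  233.4] F [-0.1 -1.  -0.3] M [-0.24  0.02  0.03] gap 49.4 0.842974316328764 tool d [4.8 0.4 3.4] twist 0.25 tilt [ 0.  0. -1.]
```

Advance 1 mm per row until the stop is felt.

Call:
{"fn": "step_arm", "kwargs": {
  "moves": [
    {"x": 1,"y": 0,"z": 0,"twist": 0},
    {"x": 2,"y": 0,"z": 0,"twist": 0},
    {"x": 3,"y": 0,"z": 0,"twist": 0},
    {"x": 4,"y": 0,"z": 0,"twist": 0},
    {"x": 5,"y": 0,"z": 0,"twist": 0},
    {"x": 5,"y": 0,"z": 0,"twist": 0}
  ]
}}

```text
clock: 15.82
eef_pos: [655.2, 139.8, 233.4]
tcp_rot: [0.716, 0.698, 0.0, 0.0]
ft_force: [0.5, -1.8, 0.4]
finger_gap: 49.1
finger_force: 0.6
```

Call:
{"fn": "step_arm", "kwargs": {
  "moves": [
    {"x": 1,"y": 0,"z": 0,"twist": 0},
    {"x": 2,"y": 0,"z": 0,"twist": 0},
    {"x": 2,"y": 0,"z": 0,"twist": 0}
  ]
}}

```text
clock: 16.07
eef_pos: [655.2, 141.2, 233.4]
tcp_rot: [0.716, 0.698, -0.0, 0.0]
ft_force: [-0.9, -5.6, 2.3]
finger_gap: 49.9
finger_force: 3.1
```

Call:
{"fn": "step_arm", "kwargs": {
  "moves": [
    {"x": 1,"y": 0,"z": 0,"twist": 0},
    {"x": 1.5,"y": 0,"z": 0,"twist": 0},
    {"x": 1.5,"y": 0,"z": 0,"twist": 0}
  ]
}}

```text
clock: 16.32
eef_pos: [655.1, 141.5, 233.4]
tcp_rot: [0.716, 0.698, -0.001, 0.001]
ft_force: [-0.1, -13.3, 3.1]
finger_gap: 49.8
finger_force: 6.6
```

Call:
{"fn": "step_arm", "kwargs": {
  "moves": [
    {"x": -3,"y": 0,"z": 0,"twist": 0},
    {"x": -10,"y": 0,"z": 0,"twist": 0},
    {"x": -22,"y": 0,"z": 0,"twist": 0},
    {"x": -36,"y": 0,"z": -5,"twist": 0},
    {"x": -55,"y": 0,"z": -25,"twist": 0},
    {"x": -75,"y": 0,"z": -55,"twist": 0},
    {"x": -95,"y": 0,"z": -85,"twist": 0},
    {"x": -125,"y": 0,"z": -110,"twist": 0},
    {"x": -155,"y": 0,"z": -120,"twist": 0},
    {"x": -180,"y": 0,"z": -120,"twist": 0}
  ]
}}

```text
clock: 17.15
eef_pos: [651.2, -39.5, 357.5]
tcp_rot: [0.716, 0.698, 0.002, 0.002]
ft_force: [1.2, 0.4, -1.5]
finger_gap: 49.6
finger_force: 0.0
```

```bash
python3 -c "
from h import *
delta(S(68,114,230))
a=imaging.get_image('top')[130:260,190:340,::-1]
cv2.imwrite('pics/c6.png',cv2.resize(a,None,fx=4.5,fy=4.5,interpolation=2))"
```

```text
t 17.15 pos [651.2 -39.5 357.5] F [ 1.2  0.4 -1.5] M [-0.   -0.02  0.02] gap 49.6 0.0 tool d [179.4  -0.9 127.4] twist 0.22 tilt [ 0.006 -0.001 -1.   ]
```

View pics/c6.png

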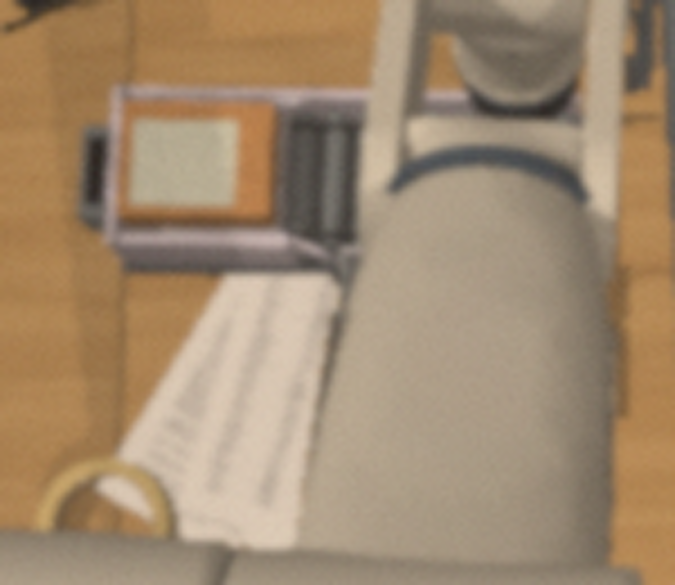

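The carton sits label-up and square between the bay walls, against the stop (columns 120–275), and the arm is clear.

Call:
{"fn": "step_arm", "kwargs": {
  "moves": [
    {"x": 0,"y": 0,"z": 0,"twist": 0},
    {"x": 0,"y": 0,"z": 0,"twist": 0},
    {"x": 0,"y": 0,"z": 0,"twist": 0},
    {"x": 0,"y": 0,"z": 0,"twist": 0}
  ]
}}

```text
clock: 17.53
eef_pos: [650.6, -36.0, 352.9]
tcp_rot: [0.716, 0.699, -0.0, -0.0]
ft_force: [0.0, -0.2, -0.5]
finger_gap: 49.4
finger_force: 0.0
```

```bash
python3 -c "
from bench import ctrl
print(ctrl.job_done())"
```

```text
the job is handed in; nothing more can be done
None
```

I handed the job in at about 17.5 s of robot time. The last top view shows the carton label-up and square on the scale plate against the end stop, and the tray was lowered flat before the push. The hand-in call returned no verdict.

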